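# Load two dressing stones into the truing fixture and hold them home in its corner

## Robot

A 7-joint arm with a two-finger parallel gripper is mounted at the origin on a cart in front of the work surface, level with it; the furniture and walls round the work are solid. World frame = base frame: x ahead of the robot, y to its left, z up, the work surface at z = 0. Lengths are in mm, angles in rad, forces in N, time in s.
With the tool pointing down it reaches from about 350 to 900 mm from the base axis. Payload 7.2 kg.
Tool frame: the origin (TCP) lies between the finger pads; the fingertips stand 8 mm ahead of it and the grasp point (between the pads) lies 11 mm behind it; z points along the fingers, y is the line along which they close (so a half turn about z gives the same grasp; the last joint's range is limited). The gripper opens to 88 mm and grips with 3 to 60 N. Pads are 20 mm wide; open, the fingers measure 115 mm over their backs; the gripper's body (75 mm by 178 mm) begins 61 mm behind the grasp point.
Start: joints at [1.161, 0.411, -0.013, 1.596, 0.006, 1.134, -0.082], TCP at [209.478, -588.853, 230.653] pointing down, gripper open.
Joint ranges: [-2.95, 2.95], [-0.29, 1.99], [-1.47, 1.44], [0.14, 2.54], [-1.03, 4.17], [0.13, 1.85], [-2.86, 2.86]. Speed limits (rad/s): [2.39, 2.39, 3.01, 3.01, 3.14, 3.14, 3.14].

## Interface

Orientations are given as a unit quaternion [w, x, y, z].
In Python, from station import state, camera, camera_model, close_job gives the robot as it stands.
- The arm moves only by the tool apply_moves, never from a script. Its argument "series" is a list that holds one entry, the list of rows, each a list of 6 numbers: the shift along the tool's x, y, z scaled (see below), then the turn, a rotation vector about the tool's x, y, z scaled (see below). In form: [[[tx, ty, tz, wx, wy, wz], ...]]. A call has 1 to 20 rows; each row shifts and turns the commanded pose from where the row before left it, along the tool's axes as they then stand; what a row does not reach is not made up. The controller multiplies each number of a shift by 750 mm and each number of a turn by 180 degrees. A row lasts 1/12 s, in which the tool goes at most 41.7 mm and 7.16 degrees, less where a joint would pass 70% of its speed; a pose out of reach is approached as far as the arm can. A call with a number of a shift or a turn outside -1 to 1 is refused whole. A call with a gripper value outside its range is refused whole. "claw" is the opening, from -1 (shut) to 1 (fully open), so that 0 is half open, set as the call begins (left out, the last holds). The fingers move at their own pace and stop on an object; "grip_force" is the grip in N (left out, the last holds). Time passes only in rows, so rows that do not move let the fingers close. It gives the time, the measured TCP pose, the force, the opening and the grip force at its end, in the units of the state.
- state(): the state, without advancing time (a new reading comes with each control period).
- camera(name): name is "scene" or "top" or "wrist"; returns the picture (480x640x3 uint8, red, green, blue); there is no depth.
- camera_model(name): a dict with "K" (3x3 intrinsics, pixels), "k1" (the pictures are not rectified: a ray, as slopes to the right and down, at radius r is drawn at 1 + k1 r^2 times it, then the intrinsics apply), "camera_from_world" (4x4, takes a point from world to camera coordinates). Camera axes: x right, y down, z forward; pixel columns grow to the right and rows downward; lengths in mm; the calibration is good to about 2 mm. A picture is of the moment at which its call begins: read the wrist's pose just before it. camera_model takes no time and is no camera call; for the wrist camera it gives the pose at the moment of the call.
- close_job(): hands the job in; it is judged then, once.
The state is a dict: "time": time; "qpos": joint angles; "joint_vel": joint speeds; "joint_efforts": joint torques, N m; "ee_pos": TCP position; "ee_rot": TCP orientation; "force": force on the tool from outside, world axes, zero at the start; "wrist_torque": the same for the moment, N m; "gripper_width": opening from 0.0 (shut) to 1.0 (fully open); "gripper_force": force on a finger pad.
Only numpy, scipy, OpenCV 4.12 (cv2) and the standard library are available. Lean on these libraries where they do the work, as an engineer would, in place of code of your own. Each camera call takes 0.05 s, during which the arm holds its last target. There are 200 camera calls.

## Task

Load the two grey dressing stones into the truing fixture so that they lie flat, side by side in a neat row with one end of each against the rear fence: first press one stone into the corner so that it touches the rear and the side fence at once, then lay the other right beside it and push it against the rear fence and against the first stone, so that the first is squeezed against the side fence. Finish while still gripping that second stone and pressing it home both ways, so that I can tighten the clamp screw; leave everything else on the bench where it is.

Things in the scene. Friction and masses are not known exactly. Their poses are not given: they have to be found in the camera images.
- stone_a: grey aluminium oxide dressing stone, a plain block 24 (x) x 52 (y, its long way) x 16 mm (z), about 0.11 kg, lying flat on the bench at the start; origin at the centre of its underside, z up. The two stones are alike and interchangeable
- stone_b: grey aluminium oxide dressing stone, a plain block 24 (x) x 52 (y, its long way) x 16 mm (z), about 0.11 kg, lying flat on the bench at the start; origin at the centre of its underside, z up. The two stones are alike and interchangeable
- fixture: truing fixture, immovable, turned up to 0.3 rad: aluminium plate 116 (x) x 150 (y) mm, bed 12 mm above the bench, steel rear fence at +x (away from the robot), side fence at +y (robot's left); at -y a clamp block 22 mm above the bed with a backed-off screw along y, its pad 91 mm from the side fence. Origin: underside centre; x to the rear fence, y to the side fence, z up
- corner (a point): point on the bed, 12 mm above the bench, where the inner faces of the two fences would meet: (40, 52, 12) mm in the fixture's frame; axes as the fixture's. A stone home in the corner, long way along x, has its origin at (-26, -12, 0) mm from here, the stone beside it at (-26, -36, 0) mm
- rear_fence: steel bar along the fixture's y, 12 x 104 mm, standing only 6 mm above the bed, so the upper 10 mm of a stone stays free above it for the fingers; inner face 40 mm towards +x from the fixture's origin. It begins 6 mm from the corner. Origin: centre of its underside
- side_fence: steel bar along the fixture's x, 64 x 12 mm, also 6 mm above the bed; inner face 52 mm towards +y from the fixture's origin. It begins 5 mm from the corner. Origin: centre of its underside
- wax_stick: stick of red modelling wax lying flat, 16 x 70 x 12 mm, longer and thinner than the stones; not part of the job. Origin: centre of its underside
- plaster_model: plaster arch model, 62 x 66 x 28 mm, left of the fixture; bystander. Origin: centre of its underside
- cassette: flat milling-blank cassette, 119 x 122 x 18 mm, behind on the left; bystander. Origin: centre of its underside
- stain_bottle: small white bottle with a black cap, 30 mm across, 70 mm tall, at the back; bystander. Origin: centre of its underside
- bond_bottle: small orange bottle with a white cap, 26 mm across, 63 mm tall, at the back; bystander. Origin: centre of its underside
- separator_bottle: white bottle with a blue cap, 42 mm across, 103 mm tall, at the back right; bystander. Origin: centre of its underside
- polishing_tin: round tin, 64 mm across, 28 mm tall, at the back in front of the oven; bystander. Origin: centre of its underside
- calliper: small vernier calliper lying flat, 58 x 157 x 10 mm, far right; bystander. Origin: centre of its underside
- spatula: wax spatula lying flat, 213 mm long, 9 mm thick, at the back in front of the oven; bystander. Origin: centre of its underside

How it is judged:
By the outcome, as a careful person would: the job done as asked, in the order asked, and still so for the second after the job is handed in, while the arm keeps its last pose, push and grip.
It also fails if it takes over 72 s, if anything falls off the work surface, if the arm or the gripper's body presses on something with over 40 N, if the wrist force passes 120 N, or if a joint passes its speed limit or range.

## Working session

There is one attempt and no reset: what is moved stays moved. The work goes in short steps, Python scripts to look and compute and a tool call to move; the robot and the scene stay as the last step left them, time stands still between calls to the robot, and variables do not carry over. Pictures are saved under pics/ and viewed, at most 10 in all, crops included, and the job is handed in when it is done.

Besides the shell and the picture viewer there is one more tool, called after "Emit:" by a JSON object that holds its "api" and its "payload", one argument or row to a line. apply_moves: Moves the arm, as the interface text tells. Shifts and turns lie within -1 to 1; 1 stands for 750 mm of shift or 180 degrees of turn. Its arguments: {"type":"object","properties":{"series":{"type":"array"},"claw":{"type":"number"},"grip_force":{"type":"number"}},"required":["series"]}

```bash
ls; mkdir -p pics; python3 - <<'E'
from station import *
import cv2
s=state();print(s)
for n in("top","scene"):
    m=camera_model(n);print(n,m)
    cv2.imwrite(f"pics/{n}0.png",camera(n)[:,:,::-1])
E
```

```text
pics
{'time': 0.0, 'qpos': array([ 1.1608008 ,  0.41187018, -0.01273821,  1.59700497,  0.00560277,
        1.13432309, -0.08220841]), 'joint_vel': array([ 0.00106547, -0.00071212,  0.00046138, -0.00026713,  0.00077793,
        0.00076051,  0.00063504]), 'joint_efforts': array([ 3.48255362e-04, -5.87962317e+01,  6.41908385e-01, -2.91076934e+01,
       -5.37814933e-02,  1.83484663e-02,  1.77623278e-04]), 'ee_pos': array([ 209.30055209, -588.40012387,  229.84345588]), 'ee_rot': array([-7.63049903e-04,  9.85428675e-01,  1.70087360e-01, -1.84202584e-04]), 'force': array([ 0.60916604, -0.34858726, -0.20872102]), 'wrist_torque': array([-0.0023253 , -0.00324111,  0.0224043 ]), 'gripper_force': 0.0, 'gripper_width': 0.9978311410289791}
top {'K': array([[617.83514224,   0.        , 319.7072602 ],
       [  0.        , 617.83514224, 244.16209659],
       [  0.        ,   0.        ,   1.        ]]), 'k1': 0.040330346870964616, 'camera_from_world': array([[-8.40384713e-03, -9.99865919e-01, -1.40541519e-02,
        -9.52254465e+01],
       [-9.96935311e-01,  9.47073622e-03, -7.76549476e-02,
         5.23735047e+02],
       [ 7.77776387e-02,  1.33584799e-02, -9.96881232e-01,
         1.60373758e+03],
       [ 0.00000000e+00,  0.00000000e+00,  0.00000000e+00,
         1.00000000e+00]])}
scene {'K': array([[484.03755341,   0.        , 311.46097358],
       [  0.        , 484.03755341, 235.42515435],
       [  0.        ,   0.        ,   1.        ]]), 'k1': -0.06433426458541337, 'camera_from_world': array([[-6.37299167e-01, -7.70370738e-01,  1.94601595e-02,
         2.73947533e+02],
       [-5.59185129e-01,  4.44922217e-01, -6.99540001e-01,
         3.80016070e+02],
       [ 5.30246890e-01, -4.56698091e-01, -7.14328418e-01,
         8.32396697e+02],
       [ 0.00000000e+00,  0.00000000e+00,  0.00000000e+00,
         1.00000000e+00]])}
```

View pics/top0.png

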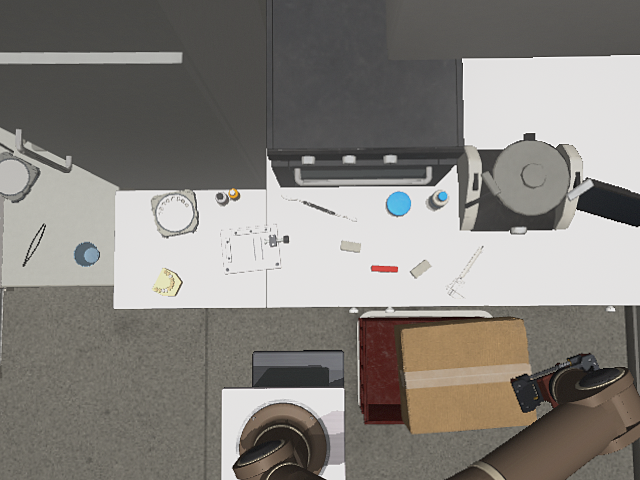

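View pics/scene0.png

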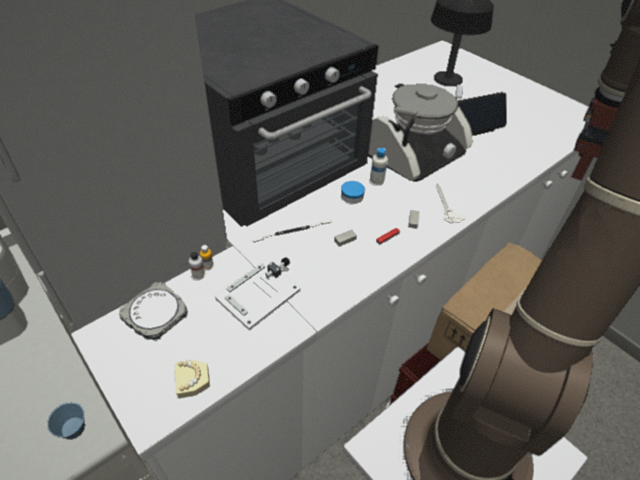

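The top view shows stones at about (350,246) and (421,269), the red wax at (384,269) and the fixture at about (250,250). The clamp is at (278,240), on the fixture's right (-y) side.

```bash
cat > h.py <<'E'
import numpy as np, cv2
from station import *
from scipy.spatial.transform import Rotation as R
def w2p(m,P):
    P=np.atleast_2d(P); T=m["camera_from_world"]; c=P@T[:3,:3].T+T[:3,3]
    s=c[:,:2]/c[:,2:]; s=s*(1+m["k1"]*(s**2).sum(1,keepdims=True))
    return s@m["K"][:2,:2].T+m["K"][:2,2]
def p2w(m,px,z):
    d=np.array([m["k1"],0,0,0.]); px=np.asarray(px,float).reshape(-1,1,2)
    s=cv2.undistortPoints(px,m["K"],d)[:,0]
    T=m["camera_from_world"]; r=np.c_[s,np.ones(len(s))]@T[:3,:3]; o=-T[:3,:3].T@T[:3,3]
    return o+r*((z-o[2])/r[:,2])[:,None]
def tool():
    s=state(); q=s["ee_rot"]; return s["ee_pos"],R.from_quat([q[1],q[2],q[3],q[0]])
def rel(target,yaw):
    """shift in tool axes (mm) and turn about tool z (deg) to reach target with tool y at world angle yaw, tool down"""
    p,r=tool(); sh=r.inv().apply(np.array(target)-p)
    # desired: z=-Z, y=(cos,sin,0)
    y=np.array([np.cos(yaw),np.sin(yaw),0]); z=np.array([0,0,-1.]); x=np.cross(y,z)
    D=R.from_matrix(np.c_[x,y,z]); return sh,np.degrees((r.inv()*D).as_rotvec())
def boxes(img,mask,amin):
    c,_=cv2.findContours(mask.astype(np.uint8),cv2.RETR_EXTERNAL,cv2.CHAIN_APPROX_NONE)
    return [k for k in c if cv2.contourArea(k)>amin]
E
python3 - <<'E'
from h import *
m=camera_model("top"); im=cv2.imread("pics/top0.png")
for n,p,z in[("s1",(350,246),16),("s2",(421,269),16),("fix",(250,250),12),("wax",(384,269),12)]: print(n,p2w(m,p,z).round())
w=camera_model("wrist");print(w["K"],w["k1"]); T=w["camera_from_world"]
p,r=tool(); o=-T[:3,:3].T@T[:3,3]; print("cam in tool",r.inv().apply(o-p), (r.as_matrix().T@T[:3,:3].T).round(3)); print(p,r.as_matrix().round(3))
print(im[246,350],im[269,421],im[260,320])
cv2.imwrite("pics/c.png",cv2.resize(im[215:300,205:445],None,fx=3.3,fy=3.3,interpolation=cv2.INTER_CUBIC))
E
```

```text
s1 [[ 518. -180.   16.]]
s2 [[ 455. -364.   16.]]
fix [[510.  84.  12.]]
wax [[ 456. -268.   12.]]
[[367.74206002   0.         317.49700523]
 [  0.         367.74206002 237.74805225]
 [  0.           0.           1.        ]] -0.026427858374546784
cam in tool [  76.31332288   -1.70842578 -154.76257221] [[-0.    -0.96  -0.278]
 [ 1.     0.    -0.001]
 [ 0.001 -0.278  0.96 ]]
[ 209.32611965 -588.45413814  229.89847996] [[ 0.942  0.335 -0.001]
 [ 0.335 -0.942  0.001]
 [-0.    -0.001 -1.   ]]
[178 190 193] [176 188 194] [226 227 228]
```

View pics/c.png

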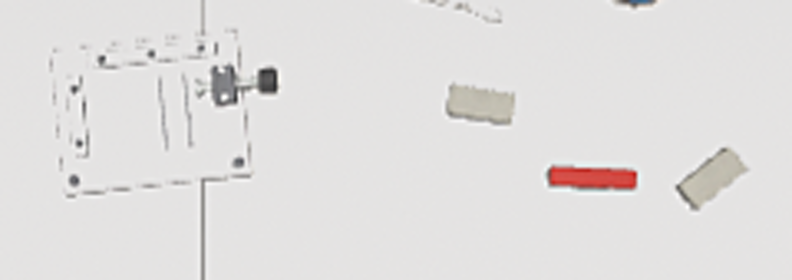

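```bash
python3 - <<'E'
from h import *
print(rel([480,-275,170],np.radians(-70.4)))
E
```

```text
(array([ 360.102351  , -204.48328147,   60.15445555]), array([-0.08099045,  0.00526296, -0.01182173]))
```

Emit:
{"api": "apply_moves", "payload": {
  "series": [
    [[0.04,-0.0227,0.0067,0,0,0],[0.04,-0.0227,0.0067,0,0,0],[0.04,-0.0227,0.0067,0,0,0],[0.04,-0.0227,0.0067,0,0,0],[0.04,-0.0227,0.0067,0,0,0],[0.04,-0.0227,0.0067,0,0,0],[0.04,-0.0227,0.0067,0,0,0],[0.04,-0.0227,0.0067,0,0,0],[0.04,-0.0227,0.0067,0,0,0],[0.04,-0.0227,0.0067,0,0,0],[0.04,-0.0227,0.0067,0,0,0],[0.04,-0.0227,0.0067,0,0,0],[0,0,0,0,0,0],[0,0,0,0,0,0],[0,0,0,0,0,0]]
  ],
  "claw": 1,
  "grip_force": 25
}}

```text
time: 1.35
ee_pos: [479.6, -276.1, 170.0]
ee_rot: [-0.0, 0.985, 0.17, -0.001]
force: [-0.8, -0.7, 0.4]
gripper_width: 0.998
gripper_force: 0.0
```

```bash
python3 - <<'E'
from h import *
print(tool()[0],state()["joint_vel"].round(3),state()["qpos"].round(2))
m=camera_model("wrist"); im=camera("wrist")
cv2.imwrite("pics/w1.png",im[:,:,::-1]); np.save("w1.npy",[m],allow_pickle=True)
for p in[(518,-180,16),(455,-364,16)]: print(w2p(m,p))
E
```

```text
[ 479.61285717 -276.10792912  170.02599161] [ 0.025 -0.007  0.015 -0.     0.001  0.001  0.   ] [ 0.58  0.36 -0.18  1.83  0.08  0.96 -0.87]
[[224.62115247 141.51738964]]
[[402.01063106 279.48676976]]
```

View pics/w1.png

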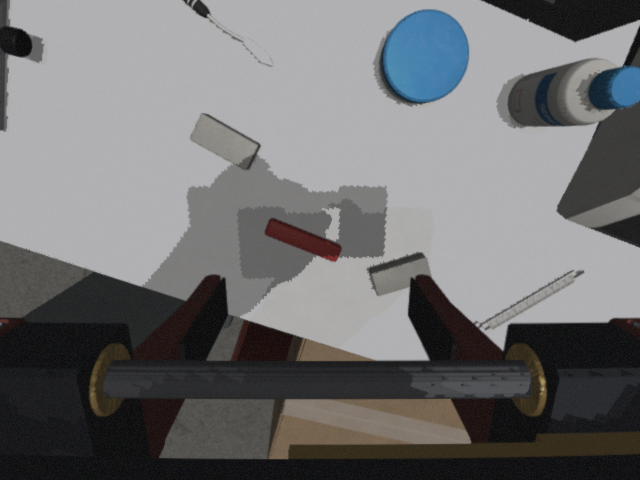

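The wrist view shows stone 1 clear at (226,140), the wax at (303,240), and stone 2 at (400,273), partly hidden by a finger. Next I measure stone 1.

```bash
cat >> h.py <<'E'
def stone(im,m,ctr,z=16,half=60):
    x,y=map(int,ctr); x0,y0=max(x-half,0),max(y-half,0)
    w=cv2.GaussianBlur(im[y0:y+half,x0:x+half],(3,3),0).astype(int)
    sat=(w.max(2)-w.min(2))/w.max(2).clip(1); mk=(sat>0.045)&(w.max(2)>60)
    mk=cv2.morphologyEx(mk.astype(np.uint8),cv2.MORPH_OPEN,np.ones((3,3)))
    out=[]
    for k in boxes(w,mk,100):
        P=p2w(m,k[:,0]+[x0,y0],z)[:,:2].astype(np.float32)
        (c,s,a)=cv2.minAreaRect(P); out.append((np.round(c,1),np.round(s,1),round(a,1)))
    return out
E
python3 - <<'E'
from h import *
m=np.load("w1.npy",allow_pickle=True)[0]; im=cv2.imread("pics/w1.png")[:,:,::-1]
print(im[130,220],im[140,235],im[155,252],im[100,260],im[270,400],im[200,300])
print(stone(im,m,(226,140)),stone(im,m,(400,273)))
t=cv2.imread("pics/top0.png")[:,:,::-1]; mt=camera_model("top")
print(stone(t,mt,(350,246),half=18),stone(t,mt,(421,269),half=18))
E
```

```text
[142 142 136] [148 146 140] [83 82 78] [175 175 177] [128 127 123] [126 126 124]
[(array([ 518. , -180.3]), array([49.4, 22.3]), 79.2)] [(array([ 457.9, -361.4]), array([23.2, 50.6]), 38.8)]
[(array([ 517.2, -180.8]), array([51.6, 23.5]), 81.3)] [(array([ 457. , -362.4]), array([23.9, 52.9]), 37.2)]
```

```bash
python3 - <<'E'
from h import *
print(rel([517.8,-180.5,80],np.radians(-100)))
E
```

```text
(array([ 68.58174528, -77.94513198,  90.12147831]), array([2.12351687e-02, 5.06868925e-02, 2.95007732e+01]))
```

Emit:
{"api": "apply_moves", "payload": {
  "series": [
    [[0.0183,-0.0208,0.024,0,0,0],[0.0183,-0.0208,0.024,0,0,0],[0.0183,-0.0208,0.024,0,0,0],[0.0183,-0.0208,0.024,0,0,0],[0.0183,-0.0208,0.024,0,0,0],[0,0,0,0,0,0.0328],[0,0,0,0,0,0.0328],[0,0,0,0,0,0.0328],[0,0,0,0,0,0.0328],[0,0,0,0,0,0.0328],[0,0,0,0,0,0],[0,0,0,0,0,0],[0,0,0,0,0,0]]
  ]
}}

```text
time: 2.48
ee_pos: [518.4, -180.1, 80.5]
ee_rot: [0.0, 0.996, -0.086, 0.0]
force: [0.2, 0.5, 0.7]
gripper_width: 0.999
gripper_force: 0.0
```

```bash
python3 - <<'E'
from h import *
print(rel([517.8,-180.5,15.5],np.radians(-100)))
E
```

```text
(array([-0.53427122,  0.47356823, 64.99250322]), array([ 0.02119279, -0.0085414 ,  0.17737761]))
```

Emit:
{"api": "apply_moves", "payload": {
  "series": [
    [[-0.0007,0.0006,0.024,0,0,0.001],[0,0,0.024,0,0,0],[0,0,0.024,0,0,0],[0,0,0.0147,0,0,0],[0,0,0,0,0,0],[0,0,0,0,0,0],[0,0,0,0,0,0]]
  ]
}}

```text
time: 3.07
ee_pos: [518.6, -179.9, 16.1]
ee_rot: [0.0, 0.996, -0.088, 0.0]
force: [0.7, -0.2, 0.0]
gripper_width: 0.997
gripper_force: 0.0
```

Emit:
{"api": "apply_moves", "payload": {
  "series": [
    [[0,0,0,0,0,0],[0,0,0,0,0,0],[0,0,0,0,0,0],[0,0,0,0,0,0],[0,0,0,0,0,0],[0,0,0,0,0,0],[0,0,0,0,0,0],[0,0,0,0,0,0],[0,0,0,0,0,0],[0,0,0,0,0,0]]
  ],
  "claw": -1
}}

```text
time: 3.9
ee_pos: [518.2, -179.7, 15.5]
ee_rot: [0.0, 0.996, -0.088, 0.0]
force: [-2.1, -0.6, 3.6]
gripper_width: 0.59
gripper_force: 25.0
```

```bash
python3 - <<'E'
from h import *
print(rel([510,-30,135],np.radians(6)))
E
```

```text
(array([ -34.31708087, -145.90176701, -119.53054645]), array([ 1.86595674e-02, -1.14737376e-03, -1.06114110e+02]))
```

Emit:
{"api": "apply_moves", "payload": {
  "series": [
    [[0,0,-0.04,0,0,0],[0,0,-0.04,0,0,0],[0,0,-0.04,0,0,0],[0,0,-0.04,0,0,0],[-0.0092,-0.0389,0,0,0,0],[-0.0092,-0.0389,0,0,0,0],[-0.0092,-0.0389,0,0,0,0],[-0.0092,-0.0389,0,0,0,0],[-0.0092,-0.0389,0,0,0,0],[0,0,0,0,0,-0.0393],[0,0,0,0,0,-0.0393],[0,0,0,0,0,-0.0393],[0,0,0,0,0,-0.0393],[0,0,0,0,0,-0.0393],[0,0,0,0,0,-0.0393],[0,0,0,0,0,-0.0393],[0,0,0,0,0,-0.0393]]
  ]
}}

```text
time: 5.32
ee_pos: [509.4, -29.8, 134.9]
ee_rot: [-0.0, 0.918, 0.397, -0.0]
force: [-0.3, 0.5, -0.9]
gripper_width: 0.59
gripper_force: 25.0
```

Emit:
{"api": "apply_moves", "payload": {
  "series": [
    [[0,0,0,0,0,-0.0393],[0,0,0,0,0,-0.0393],[0,0,0,0,0,-0.0393],[0,0,0,0,0,-0.0393],[0,0,0,0,0,-0.0393],[0,0,0,0,0,-0.0393],[0,0,0,0,0,-0.0393],[0,0,0,0,0,0],[0,0,0,0,0,0],[0,0,0,0,0,0]]
  ]
}}

```text
time: 6.15
ee_pos: [509.6, -30.0, 135.1]
ee_rot: [-0.0, 0.671, 0.742, -0.0]
force: [-0.3, 0.4, -1.2]
gripper_width: 0.593
gripper_force: 25.0
```

```bash
python3 - <<'E'
from h import *
print(tool()[0],state()["qpos"].round(2))
m=camera_model("wrist"); im=camera("wrist")
cv2.imwrite("pics/w2.png",im[:,:,::-1]); np.save("w2.npy",[m],allow_pickle=True)
E
```

```text
[509.5570989  -29.98008055 135.09963575] [ 0.38  0.38 -0.51  1.95  0.24  0.87 -0.16]
```

View pics/w2.png

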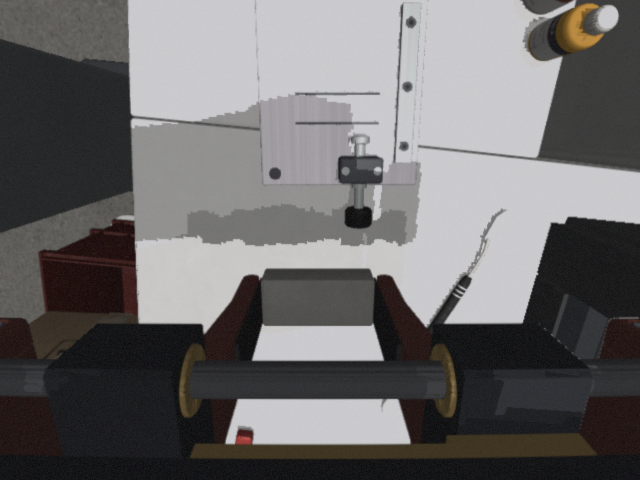

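The wrist view shows the stone held squarely at (318,298). The rear fence is at (408,85), but the side fence is out of view above, so I move the tool 80 mm along +y.

Emit:
{"api": "apply_moves", "payload": {
  "series": [
    [[0.036,0,0,0,0,0],[0.036,0,0,0,0,0],[0.035,0,0,0,0,0],[0,0,0,0,0,0],[0,0,0,0,0,0],[0,0,0,0,0,0]]
  ]
}}

```text
time: 6.7
ee_pos: [501.4, 49.5, 135.3]
ee_rot: [0.0, 0.67, 0.743, -0.0]
force: [0.7, -0.7, -1.7]
gripper_width: 0.589
gripper_force: 25.0
```

```bash
python3 - <<'E'
from h import *
print(tool()[0],state()["qpos"].round(2))
m=camera_model("wrist"); im=camera("wrist")
cv2.imwrite("pics/w3.png",im[:,:,::-1]); np.save("w3.npy",[m],allow_pickle=True)
cv2.imwrite("pics/w3c.png",cv2.resize(im[0:300,200:480,::-1],None,fx=2,fy=2,interpolation=cv2.INTER_CUBIC))
E
```

```text
[501.37594356  49.46509195 135.276338  ] [ 0.24  0.37 -0.54  1.96  0.25  0.87 -0.32]
```

View pics/w3c.png

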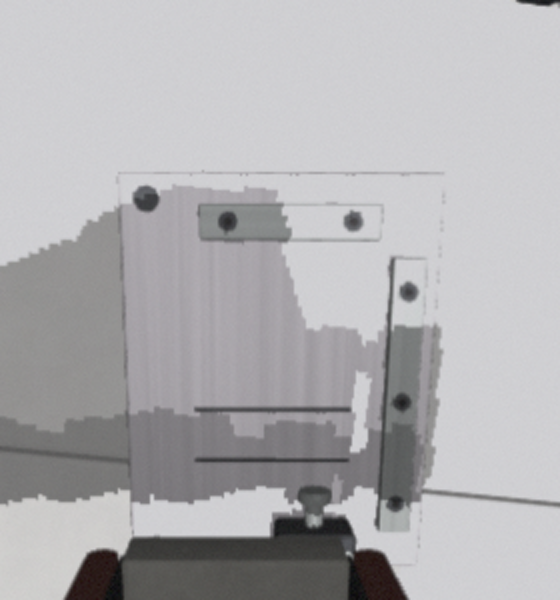

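The crop shows plate corners at crop (119,173), (444,173) and (415,565). The side fence's inner edge runs (200,240)–(381,240), and the rear fence's outer top edge (427,258)–(410,530).

```bash
python3 - <<'E'
from h import *
m=np.load("w3.npy",allow_pickle=True)[0]
f=lambda pts,z:p2w(m,np.array(pts)/2.+[199.75,-.25],z)[:,:2]
c=f([(119,173),(444,173),(415,565),(132,540)],12)
s=f([(200,240),(381,240),(200,205),(381,205)],18)
r=f([(392,258),(380,528),(427,258),(410,530)],18)
an=lambda v:np.degrees(np.arctan2(v[1],v[0])).round(2)
print("plate",c.round(1),np.linalg.norm(c[1]-c[0]),np.linalg.norm(c[2]-c[1]),"yaw",an(c[1]-c[0]),an(c[1]-c[2])-90,an(c[0]-c[3])-90)
print("side",an(s[1]-s[0]),an(s[3]-s[2]),np.linalg.norm(s[1]-s[0]),"rear",an(r[0]-r[1])-90,an(r[2]-r[3])-90,np.linalg.norm(r[3]-r[2]))
for y in(5.0,5.5,6.0,6.5):
    a=np.radians(y); M=np.array([[np.cos(a),-np.sin(a)],[np.sin(a),np.cos(a)]])
    # corner of plate (58,75); (-58,75); (58,-75)
    o=np.mean([c[0]-M@[-58,75],c[1]-M@[58,75],c[2]-M@[58,-75]],0)
    print(y,o.round(1),"side in fix",((s-o)@M).round(1).tolist(),"rear",((r-o)@M).round(1).tolist(),"corner",(o+M@[40,52]).round(1))
print(tool()[1].as_matrix().round(3)); 
h=f([(125,540),(348,540)],0)
E
```

```text
plate [[448.8 153.5]
 [563.  165.5]
 [578.   16.9]
 [462.4  15.9]] 114.8752177001723 149.4058004427985 yaw 6.0 5.780000000000001 5.650000000000006
side 6.0 6.0 63.963452713434116 rear 6.599999999999994 6.260000000000005 102.919466915814
5.0 [512.9  85.4] side in fix [[-28.9, 51.0], [35.0, 52.1], [-29.0, 62.7], [34.2, 63.8]] rear [[39.4, 46.1], [42.2, -55.9], [51.8, 46.3], [54.1, -56.6]] corner [548.2 140.7]
5.5 [513.1  85.2] side in fix [[-28.7, 51.4], [35.3, 52.0], [-28.6, 63.1], [34.6, 63.7]] rear [[39.5, 45.9], [41.5, -56.1], [52.0, 46.1], [53.4, -56.9]] corner [547.9 140.8]
6.0 [513.3  85.1] side in fix [[-28.5, 51.9], [35.5, 51.9], [-28.3, 63.6], [34.9, 63.6]] rear [[39.7, 45.7], [40.8, -56.3], [52.2, 45.8], [52.7, -57.2]] corner [547.7 141. ]
6.5 [513.6  85. ] side in fix [[-28.2, 52.3], [35.7, 51.7], [-28.0, 64.0], [35.2, 63.4]] rear [[39.9, 45.6], [40.1, -56.5], [52.4, 45.5], [52.0, -57.4]] corner [547.4 141.1]
[[-0.103  0.995 -0.   ]
 [ 0.995  0.103 -0.001]
 [-0.001 -0.    -1.   ]]
```

```bash
python3 - <<'E'
from h import *
print(rel([517.7,119.7,40],np.radians(6.1)))
E
```

```text
(array([68.8362222 , 23.4785992 , 95.14489558]), array([-0.0148576 ,  0.04199377, -0.2158705 ]))
```

Emit:
{"api": "apply_moves", "payload": {
  "series": [
    [[0.0306,0.0104,0,0,0,-0.0012],[0.0306,0.0104,0,0,0,0],[0.0306,0.0104,0,0,0,0],[0,0,0.0317,0,0,0],[0,0,0.0317,0,0,0],[0,0,0.0317,0,0,0],[0,0,0.0317,0,0,0],[0,0,0,0,0,0],[0,0,0,0,0,0],[0,0,0,0,0,0],[0,0,0,0,0,0]]
  ]
}}

```text
time: 7.67
ee_pos: [518.4, 120.8, 41.7]
ee_rot: [0.001, 0.668, 0.744, 0.001]
force: [-0.3, 0.4, -2.1]
gripper_width: 0.587
gripper_force: 25.0
```

```bash
python3 - <<'E'
from h import *
print(rel([517.7,119.7,28],np.radians(6.1)),state()["force"])
m=camera_model("wrist"); im=camera("wrist")
cv2.imwrite("pics/w4.png",cv2.resize(im[80:380,160:480,::-1],None,fx=2,fy=2,interpolation=cv2.INTER_CUBIC))
E
```

```text
(array([-1.01547725, -0.86347775, 13.71821302]), array([ 0.13316852, -0.00755614,  0.05779233])) [-0.31038578  0.37145806 -2.12751987]
```

View pics/w4.png

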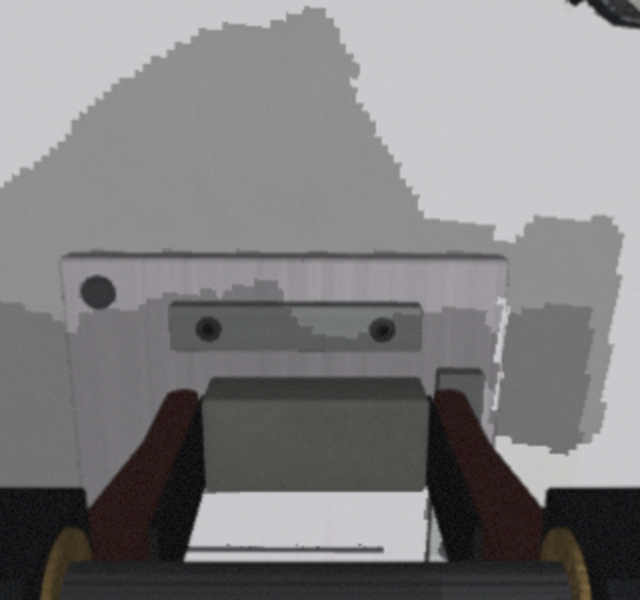

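The close view shows the stone (top face about (315,435)) square to the side fence, whose inner edge is at row 350. The rear fence is at (460,385). Lowering now.

Emit:
{"api": "apply_moves", "payload": {
  "series": [
    [[-0.0007,-0.0007,0.006,0,0,0],[0,0,0.006,0,0,0],[0,0,0.005,0,0,0],[0,0,0.002,0,0,0],[0,0,0,0,0,0],[0,0,0,0,0,0],[0,0,0,0,0,0]]
  ]
}}

```text
time: 8.3
ee_pos: [517.0, 120.1, 27.1]
ee_rot: [0.001, 0.668, 0.744, -0.0]
force: [-4.6, -2.6, 16.5]
gripper_width: 0.588
gripper_force: 25.0
```

Emit:
{"api": "apply_moves", "payload": {
  "series": [
    [[0,0,-0.0006,0,0,0],[0,0.002,0,0,0,0],[0,0.002,0,0,0,0],[0,0.002,0,0,0,0],[0,0,0,0,0,0],[0,0,0,0,0,0]]
  ]
}}

```text
time: 8.8
ee_pos: [518.5, 120.4, 27.0]
ee_rot: [-0.001, 0.668, 0.745, -0.002]
force: [-12.5, -2.3, 18.8]
gripper_width: 0.589
gripper_force: 25.0
```

Emit:
{"api": "apply_moves", "payload": {
  "series": [
    [[0,0.0013,0,0,0,0],[0,0.0013,0,0,0,0],[0,0,0,0,0,0],[0,0,0,0,0,0]]
  ]
}}

```text
time: 9.13
ee_pos: [520.4, 120.7, 26.9]
ee_rot: [-0.001, 0.668, 0.745, -0.002]
force: [-12.4, -1.3, 20.4]
gripper_width: 0.588
gripper_force: 25.0
```

Emit:
{"api": "apply_moves", "payload": {
  "series": [
    [[0,0,-0.001,0,0,0],[0,0,0,0,0,0],[0,0,0,0,0,0]]
  ]
}}

```text
time: 9.38
ee_pos: [523.2, 121.0, 27.1]
ee_rot: [0.0, 0.668, 0.744, 0.0]
force: [-1.5, 0.5, 3.0]
gripper_width: 0.59
gripper_force: 25.0
```

Emit:
{"api": "apply_moves", "payload": {
  "series": [
    [[0,0.0013,0,0,0,0],[0,0.0013,0,0,0,0],[0,0,0,0,0,0],[0,0,0,0,0,0]]
  ]
}}

```text
time: 9.72
ee_pos: [524.3, 121.1, 27.0]
ee_rot: [-0.0, 0.668, 0.744, -0.001]
force: [-3.9, -0.7, 5.6]
gripper_width: 0.588
gripper_force: 25.0
```

Emit:
{"api": "apply_moves", "payload": {
  "series": [
    [[0,0.0013,0,0,0,0],[0,0.0013,0,0,0,0],[0,0,0,0,0,0],[0,0,0,0,0,0]]
  ]
}}

```text
time: 10.05
ee_pos: [524.4, 121.1, 27.0]
ee_rot: [-0.001, 0.668, 0.744, -0.002]
force: [-10.3, -0.8, 12.8]
gripper_width: 0.59
gripper_force: 25.0
```

Emit:
{"api": "apply_moves", "payload": {
  "series": [
    [[0,0.0013,0,0,0,0],[0,0.0013,0,0,0,0],[0,0,0,0,0,0],[0,0,0,0,0,0]]
  ]
}}

```text
time: 10.38
ee_pos: [524.5, 121.1, 26.9]
ee_rot: [-0.002, 0.668, 0.745, -0.004]
force: [-17.7, -1.4, 19.5]
gripper_width: 0.59
gripper_force: 25.0
```

Emit:
{"api": "apply_moves", "payload": {
  "series": [
    [[0.001,-0.001,-0.0007,0,0,0],[0.002,0,0,0,0,0],[0.002,0,0,0,0,0],[0.002,0,0,0,0,0],[0,0,0,0,0,0],[0,0,0,0,0,0]]
  ]
}}

```text
time: 10.88
ee_pos: [524.4, 121.6, 26.9]
ee_rot: [-0.0, 0.669, 0.743, -0.006]
force: [-12.0, -12.1, 14.8]
gripper_width: 0.589
gripper_force: 25.0
```

Emit:
{"api": "apply_moves", "payload": {
  "series": [
    [[0.0013,0,0,0,0,0],[0.0013,0,0,0,0,0],[0,0,0,0,0,0],[0,0,0,0,0,0]]
  ]
}}

```text
time: 11.22
ee_pos: [524.4, 121.9, 26.9]
ee_rot: [0.0, 0.669, 0.743, -0.006]
force: [-10.8, -16.3, 16.2]
gripper_width: 0.59
gripper_force: 25.0
```

Emit:
{"api": "apply_moves", "payload": {
  "series": [
    [[0,-0.0013,-0.0012,0,0,0],[0,0,0,0,0,0],[0,0,0,0,0,0],[0,0,0,0,0,0]]
  ]
}}

```text
time: 11.55
ee_pos: [524.1, 124.6, 27.5]
ee_rot: [-0.0, 0.669, 0.744, -0.004]
force: [-6.9, -9.2, 6.5]
gripper_width: 0.588
gripper_force: 25.0
```

Emit:
{"api": "apply_moves", "payload": {
  "series": [
    [[0.0013,0,0,0,0,0],[0,0,0,0,0,0],[0,0,0,0,0,0]]
  ]
}}

```text
time: 11.8
ee_pos: [524.1, 124.7, 27.5]
ee_rot: [0.0, 0.669, 0.743, -0.005]
force: [-7.6, -10.6, 5.8]
gripper_width: 0.586
gripper_force: 25.0
```

Emit:
{"api": "apply_moves", "payload": {
  "series": [
    [[0.0013,0,-0.0004,0,0,0],[0.0013,0,0,0,0,0],[0,0,0,0,0,0],[0,0,0,0,0,0],[0,0,0,0,0,0]]
  ]
}}

```text
time: 12.22
ee_pos: [524.1, 124.7, 27.6]
ee_rot: [0.001, 0.669, 0.743, -0.006]
force: [-5.2, -14.7, 5.8]
gripper_width: 0.592
gripper_force: 25.0
```

```bash
python3 - <<'E'
from h import *
print(state()["force"],state()["wrist_torque"])
im=camera("wrist")
cv2.imwrite("pics/w5.png",cv2.resize(im[180:330,210:430,::-1],None,fx=3.5,fy=3.5,interpolation=cv2.INTER_CUBIC))
E
```

```text
[ -5.16607076 -14.67907211   5.78281253] [-3.55905639  1.16516318  0.06725928]
```

View pics/w5.png

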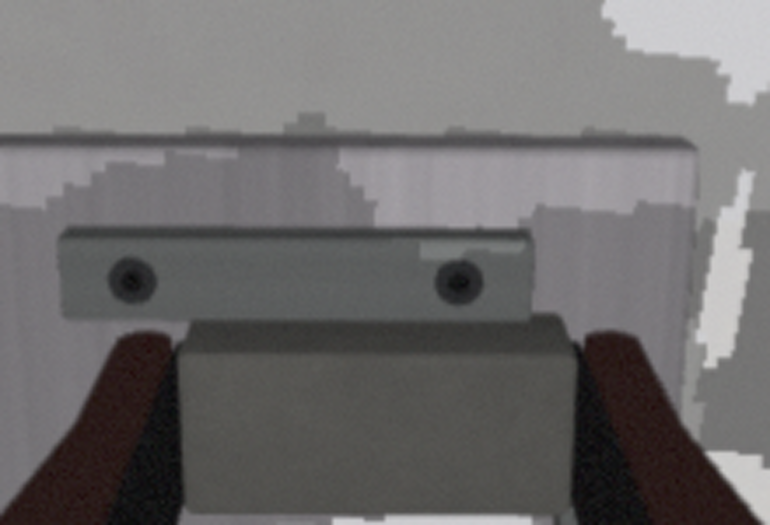

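The image shows the stone's +y face meeting the side fence along row 320, with the rear press also felt. I seat it downward, relax the load, then open.

Emit:
{"api": "apply_moves", "payload": {
  "series": [
    [[0,0.002,0.0013,0,0,0],[0,0,0,0,0,0],[0,0,0,0,0,0],[0,0,0,0,0,0]]
  ]
}}

```text
time: 12.6
ee_pos: [524.1, 124.8, 26.9]
ee_rot: [0.0, 0.669, 0.743, -0.007]
force: [-10.5, -16.5, 14.5]
gripper_width: 0.587
gripper_force: 25.0
```

Emit:
{"api": "apply_moves", "payload": {
  "series": [
    [[-0.003,-0.001,0,0,0,0],[0,0,0,0,0,0],[0,0,0,0,0,0]]
  ]
}}

```text
time: 12.85
ee_pos: [524.1, 124.7, 26.9]
ee_rot: [-0.0, 0.669, 0.744, -0.005]
force: [-9.1, -9.7, 8.2]
gripper_width: 0.59
gripper_force: 25.0
```

Emit:
{"api": "apply_moves", "payload": {
  "series": [
    [[-0.002,0,-0.0005,0,0,0],[0,0,0,0,0,0],[0,0,0,0,0,0]]
  ]
}}

```text
time: 13.1
ee_pos: [524.1, 124.6, 26.9]
ee_rot: [-0.001, 0.668, 0.744, -0.004]
force: [-8.1, -6.9, 4.8]
gripper_width: 0.587
gripper_force: 25.0
```

Emit:
{"api": "apply_moves", "payload": {
  "series": [
    [[0,0,0,0,0,0],[0,0,0,0,0,0],[0,0,0,0,0,0],[0,0,0,0,0,0],[0,0,0,0,0,0]]
  ],
  "claw": 0.7
}}

```text
time: 13.52
ee_pos: [527.8, 128.2, 28.4]
ee_rot: [0.0, 0.668, 0.744, 0.0]
force: [0.9, 0.3, 0.8]
gripper_width: 0.846
gripper_force: 0.0
```

Emit:
{"api": "apply_moves", "payload": {
  "series": [
    [[0,0,-0.01,0,0,0],[0,0,-0.03,0,0,0],[0,0,-0.04,0,0,0],[0,0,-0.04,0,0,0],[0,0,-0.04,0,0,0],[-0.05,0,0,0,0,0],[-0.05,0,0,0,0,0],[0,0,0,0,0,0],[0,0,0,0,0,0],[0,0,0,0,0,0]]
  ],
  "claw": 1
}}

```text
time: 14.35
ee_pos: [535.5, 53.6, 148.8]
ee_rot: [0.0, 0.668, 0.744, 0.0]
force: [-0.7, 0.2, 0.3]
gripper_width: 1.002
gripper_force: 0.0
```

```bash
python3 - <<'E'
from h import *
m=camera_model("wrist"); im=camera("wrist"); np.save("w6.npy",[m],allow_pickle=True)
cv2.imwrite("pics/w6f.png",im[:,:,::-1])
cv2.imwrite("pics/w6.png",cv2.resize(im[50:250,200:460,::-1],None,fx=3,fy=3,interpolation=cv2.INTER_CUBIC))
print(rel([457.5,-362,130],np.radians(-51.7)))
E
```

```text
(array([-405.44035147, -122.86517451,   18.28724143]), array([-1.58067006e-03, -4.78566133e-02,  5.79647799e+01]))
```

View pics/w6.png

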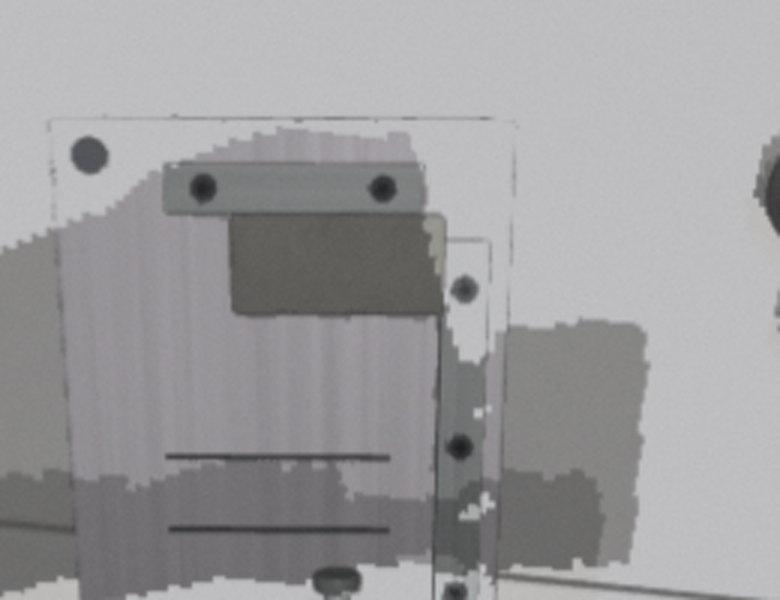

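The first stone lies flush against both fences: the fence and stone edges meet at crop row 214 and column 443. Now the second stone.

Emit:
{"api": "apply_moves", "payload": {
  "series": [
    [[-0.0386,-0.0117,0,0,0,0],[-0.0386,-0.0117,0,0,0,0],[-0.0386,-0.0117,0,0,0,0],[-0.0386,-0.0117,0,0,0,0],[-0.0386,-0.0117,0,0,0,0],[-0.0386,-0.0117,0,0,0,0],[-0.0386,-0.0117,0,0,0,0],[-0.0386,-0.0117,0,0,0,0],[-0.0386,-0.0117,0,0,0,0],[-0.0386,-0.0117,0,0,0,0],[-0.0386,-0.0117,0,0,0,0],[-0.0386,-0.0117,0,0,0,0],[-0.0386,-0.0117,0,0,0,0],[-0.0386,-0.0117,0,0,0,0],[0,0,0.01,0,0,0.0358],[0,0,0.01,0,0,0.0358],[0,0,0.01,0,0,0.0358],[0,0,0.01,0,0,0.0358],[0,0,0.01,0,0,0.0358]]
  ]
}}

```text
time: 15.98
ee_pos: [458.4, -361.3, 110.3]
ee_rot: [-0.0, 0.849, 0.529, 0.0]
force: [0.8, 0.4, -0.9]
gripper_width: 1.004
gripper_force: 0.0
```

Emit:
{"api": "apply_moves", "payload": {
  "series": [
    [[0,0,0.01,0,0,0.0358],[0,0,0.01,0,0,0.0358],[0,0,0.01,0,0,0.0358],[0,0,0,0,0,0.0358],[0,0,0,0,0,0],[0,0,0,0,0,0],[0,0,0,0,0,0]]
  ]
}}

```text
time: 16.57
ee_pos: [458.1, -362.1, 88.5]
ee_rot: [0.0, 0.944, 0.33, 0.0]
force: [0.7, -0.6, -0.1]
gripper_width: 1.002
gripper_force: 0.0
```

```bash
python3 - <<'E'
from h import *
print(rel([457.5,-362,15.5],np.radians(-51.7)),state()["qpos"].round(2))
m=camera_model("wrist"); im=camera("wrist"); c=w2p(m,(457.5,-362,16))[0]; print(c,stone(im,m,c,half=75))
E
```

```text
(array([-0.38622734, -0.46451137, 72.99600726]), array([ 0.0139456 , -0.02104991,  0.21449415])) [ 0.7   0.5  -0.15  1.83  0.1   0.82 -0.4 ]
[319.55192252 254.700945  ] [(array([ 469.3, -376.3]), array([23.4, 13. ]), 38.5)]
```

Emit:
{"api": "apply_moves", "payload": {
  "series": [
    [[-0.0005,-0.0006,0.024,0,0,0.001],[0,0,0.024,0,0,0],[0,0,0.024,0,0,0],[0,0,0.0253,0,0,0],[0,0,0,0,0,0],[0,0,0,0,0,0],[0,0,0,0,0,0]]
  ]
}}

```text
time: 17.2
ee_pos: [457.1, -363.1, 16.2]
ee_rot: [0.0, 0.945, 0.326, 0.0]
force: [0.6, 0.5, 0.9]
gripper_width: 1.0
gripper_force: 0.0
```

Emit:
{"api": "apply_moves", "payload": {
  "series": [
    [[0,0,0,0,0,0],[0,0,0,0,0,0],[0,0,0,0,0,0],[0,0,0,0,0,0],[0,0,0,0,0,0],[0,0,0,0,0,0],[0,0,0,0,0,0],[0,0,0,0,0,0],[0,0,0,0,0,0],[0,0,0,0,0,0]]
  ],
  "claw": -1,
  "grip_force": 30
}}

```text
time: 18.03
ee_pos: [456.9, -363.0, 15.6]
ee_rot: [0.0, 0.945, 0.326, 0.0]
force: [-0.7, -0.2, 3.8]
gripper_width: 0.588
gripper_force: 30.0
```

Emit:
{"api": "apply_moves", "payload": {
  "series": [
    [[0,0,-0.035,0,0,0],[0,0,-0.035,0,0,0],[0,0,-0.035,0,0,0],[0,0,-0.035,0,0,0],[0,0,0,0,0,-0.0358],[0,0,0,0,0,-0.0358],[0,0,0,0,0,-0.0358],[0,0,0,0,0,-0.0358],[0,0,0,0,0,-0.0358],[0,0,0,0,0,-0.0358],[0,0,0,0,0,-0.0358],[0,0,0,0,0,-0.0358],[0,0,0,0,0,-0.0358],[0,0,0,0,0,0],[0,0,0,0,0,0]]
  ]
}}

```text
time: 19.28
ee_pos: [456.1, -362.6, 119.8]
ee_rot: [-0.001, 0.67, 0.742, 0.0]
force: [-0.0, -0.1, -0.7]
gripper_width: 0.589
gripper_force: 30.0
```

```bash
python3 - <<'E'
from h import *
print(rel([522.5,93.3,60],np.radians(6.1)))
E
```

```text
(array([446.78689943, 112.26641548,  60.1680935 ]), array([-0.03715132, -0.05913948, -0.28233554]))
```

Emit:
{"api": "apply_moves", "payload": {
  "series": [
    [[0.0397,0.01,0,0,0,0],[0.0397,0.01,0,0,0,0],[0.0397,0.01,0,0,0,0],[0.0397,0.01,0,0,0,0],[0.0397,0.01,0,0,0,0],[0.0397,0.01,0,0,0,0],[0.0397,0.01,0,0,0,0],[0.0397,0.01,0,0,0,0],[0.0397,0.01,0,0,0,0],[0.0397,0.01,0,0,0,0],[0.0397,0.01,0,0,0,0],[0.0397,0.01,0,0,0,0],[0.0397,0.01,0,0,0,0],[0.0397,0.01,0,0,0,0],[0.0397,0.01,0,0,0,-0.0016],[0,0,0.03,0,0,0],[0,0,0.03,0,0,0],[0,0,0,0,0,0],[0,0,0,0,0,0],[0,0,0,0,0,0]]
  ]
}}

```text
time: 20.95
ee_pos: [521.9, 93.1, 76.0]
ee_rot: [0.0, 0.668, 0.744, 0.0]
force: [0.1, -0.7, -0.8]
gripper_width: 0.587
gripper_force: 30.0
```

```bash
python3 - <<'E'
from h import *
print(rel([522.5,93.3,28.3],np.radians(6.1)))
m=camera_model("wrist"); im=camera("wrist"); cv2.imwrite("pics/w7f.png",im[:,:,::-1])
# far edge of held stone: predicted side-face position vs stone A near edge at home
E
```

```text
(array([ 0.17095393,  0.64134455, 47.72362962]), array([0.01289018, 0.0020906 , 0.10332086]))
```

Emit:
{"api": "apply_moves", "payload": {
  "series": [
    [[0,0.0008,0.02,0,0,0],[0,0,0.02,0,0,0],[0,0,0.012,0,0,0],[0,0,0.006,0,0,0],[0,0,0.004,0,0,0],[0,0,0,0,0,0],[0,0,0,0,0,0],[0,0,0,0,0,0]]
  ]
}}

```text
time: 21.67
ee_pos: [522.6, 93.4, 29.4]
ee_rot: [0.0, 0.667, 0.745, 0.0]
force: [0.5, -0.4, -0.6]
gripper_width: 0.59
gripper_force: 30.0
```

Lower until light contact.

Emit:
{"api": "apply_moves", "payload": {
  "series": [
    [[0,0,0.0015,0,0,0],[0,0,0.0008,0,0,0],[0,0,0,0,0,0],[0,0,0,0,0,0]]
  ]
}}

```text
time: 22.0
ee_pos: [522.5, 93.3, 27.6]
ee_rot: [0.0, 0.667, 0.745, 0.0]
force: [-0.6, -1.0, 4.8]
gripper_width: 0.586
gripper_force: 30.0
```

Emit:
{"api": "apply_moves", "payload": {
  "series": [
    [[0,0.002,0,0,0,0],[0,0.002,0,0,0,0],[0,0.002,0,0,0,0],[0,0,0,0,0,0],[0,0,0,0,0,0]]
  ]
}}

```text
time: 22.42
ee_pos: [524.8, 93.6, 27.6]
ee_rot: [-0.001, 0.667, 0.745, -0.002]
force: [-8.0, -0.8, 13.8]
gripper_width: 0.585
gripper_force: 30.0
```

Emit:
{"api": "apply_moves", "payload": {
  "series": [
    [[0,0.001,-0.0008,0,0,0],[0,0,0,0,0,0],[0,0,0,0,0,0],[0,0,0,0,0,0]]
  ]
}}

```text
time: 22.75
ee_pos: [527.1, 93.8, 27.6]
ee_rot: [-0.0, 0.667, 0.745, -0.0]
force: [-3.5, -0.3, 3.3]
gripper_width: 0.586
gripper_force: 30.0
```

Emit:
{"api": "apply_moves", "payload": {
  "series": [
    [[0,0.002,0,0,0,0],[0,0,0,0,0,0],[0,0,0,0,0,0]]
  ]
}}

```text
time: 23.0
ee_pos: [527.2, 93.8, 27.6]
ee_rot: [-0.001, 0.667, 0.745, -0.001]
force: [-8.0, -0.8, 8.6]
gripper_width: 0.588
gripper_force: 30.0
```

Emit:
{"api": "apply_moves", "payload": {
  "series": [
    [[0.002,-0.001,-0.0008,0,0,0],[0.002,0,0,0,0,0],[0.002,0,0,0,0,0],[0.002,0,0,0,0,0],[0,0,0,0,0,0],[0,0,0,0,0,0]]
  ]
}}

```text
time: 23.5
ee_pos: [526.6, 99.4, 27.7]
ee_rot: [-0.0, 0.667, 0.745, -0.001]
force: [-3.9, -2.6, -1.6]
gripper_width: 0.584
gripper_force: 30.0
```

Emit:
{"api": "apply_moves", "payload": {
  "series": [
    [[0.002,0,0,0,0,0],[0.002,0,0,0,0,0],[0,0,0,0,0,0],[0,0,0,0,0,0]]
  ]
}}

```text
time: 23.83
ee_pos: [526.5, 100.8, 27.7]
ee_rot: [0.0, 0.668, 0.744, -0.002]
force: [-4.0, -6.1, -0.3]
gripper_width: 0.584
gripper_force: 30.0
```

Emit:
{"api": "apply_moves", "payload": {
  "series": [
    [[0,0,0.0012,0,0,0],[0.002,0.001,0,0,0,0],[0.001,0.001,0,0,0,0],[0,0,0,0,0,0],[0,0,0,0,0,0],[0,0,0,0,0,0]]
  ]
}}

```text
time: 24.33
ee_pos: [526.5, 101.0, 27.6]
ee_rot: [0.001, 0.668, 0.744, -0.004]
force: [-10.9, -13.4, 16.1]
gripper_width: 0.588
gripper_force: 30.0
```

Emit:
{"api": "apply_moves", "payload": {
  "series": [
    [[0.002,0.001,-0.001,0,0,0],[0.001,0.001,0,0,0,0],[0,0,0,0,0,0],[0,0,0,0,0,0],[0,0,0,0,0,0]]
  ]
}}

```text
time: 24.75
ee_pos: [526.6, 101.1, 27.7]
ee_rot: [0.0, 0.668, 0.744, -0.006]
force: [-12.2, -16.8, 15.2]
gripper_width: 0.586
gripper_force: 30.0
```

```bash
python3 - <<'E'
from h import *
s=state();print(s["force"],s["time"],R.from_quat(s["ee_rot"][[1,2,3,0]]).as_matrix()[:,2])
a=camera("wrist")[:,:,::-1]; t=camera("top")[:,:,::-1]
A=cv2.resize(a[140:340,200:440],(600,500),interpolation=cv2.INTER_CUBIC)
B=cv2.resize(a[150:150+100,330:370],(200,500),interpolation=cv2.INTER_CUBIC)
cv2.imwrite("pics/w8.png",np.hstack([A,B]))
E
```

```text
[-12.17268407 -16.79394435  15.21264809] 24.75 [-0.00714592 -0.00944527 -0.99992986]
```

View pics/w8.png

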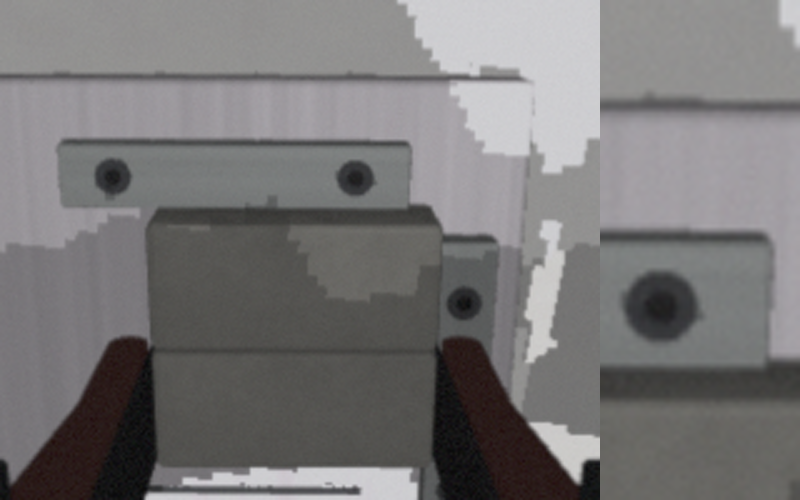

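Emit:
{"api": "apply_moves", "payload": {
  "series": [
    [[0,0,0,-0.003,0.003,0],[0,0,0,0,0,0],[0,0,0,0,0,0],[0,0,0,0,0,0],[0,0,0,0,0,0]]
  ]
}}

```text
time: 25.27
ee_pos: [526.5, 101.1, 27.5]
ee_rot: [0.0, 0.668, 0.744, 0.001]
force: [-12.2, -18.1, 13.7]
gripper_width: 0.588
gripper_force: 30.0
```

```bash
python3 - <<'E'
from h import *
s=state();print(s["force"],s["ee_pos"],R.from_quat(s["ee_rot"][[1,2,3,0]]).as_matrix()[:,2])
E
```

```text
[-12.16843515 -18.07289883  13.65781617] [526.47082514 101.08466289  27.50945949] [ 8.77755337e-04  8.77535412e-04 -9.99999230e-01]
```

Tool vertical, firm on the bed and pressing both ways. Handing in.

```bash
python3 -c "
from station import *
print(close_job())"
```

```text
the job is handed in; nothing more can be done
None
```

Both stones lie flat and side by side in the fixture, ends against the rear fence; the arm still grips the second stone, pressing about 12 N rearward and 18 N sideways, and the job was handed in at about 25 s.

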